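Build up the cutter stack on the spindle

TASK

Set up the spindle moulder for template work: put on the upright spindle, from the bottom up, the black base ring, the red cutter with its hub upwards, the ball-bearing guide ring and the brass top collar. Lower each one all the way down, rather than letting it drop, so that it sits flat on the part below before the next goes on. Leave the blue spare ring, the yellow cutter and the nut where they lie; I shall screw the nut on myself.

Things in the scene. Friction and masses are not known exactly. Their poses are not given: they have to be found in the camera images.
- spindle_seat (a point): Centre of the top of the spindle's steel shoulder (60 mm wide, top 6 mm above the machine plate, 14 above the bench), where the lowest part sits; z up the spindle. Spindle: 64 mm tall from here, 20 mm thick, its top 9 mm tapering to 12 mm. Fixed aluminium plate 306 x 229 mm; fence 64 mm high, 200 mm off along +x. The plate and the grey tool mat (3 mm thick) lie left and right or the reverse.
- base_ring_mid (a point): Black base ring, a plain spacer ring 50 mm in outer diameter and 18 mm high, through bore 23 mm across, about 0.22 kg, lying flat on the tool mat, bore upright. Origin at its centre, half-way up; z along the bore. Either face may go down.
- red_cutter_mid (a point): Red grooving cutter with a bright steel hub: a flat red disc 5 mm thick and 84 mm across over its six tooth tips, with a hub 42 mm in diameter standing 11 mm above the disc (16 mm high in all), through bore 23 mm across, about 0.25 kg; to be gripped by the hub. Lies hub up on the tool mat. Origin on its axis, half-way up (8 mm above its underside); z along the bore, out of the hub side.
- guide_bearing_mid (a point): Ball-bearing guide ring, bright steel with a black shield ring on its face, 60 mm in outer diameter and 12 mm high, through bore 23 mm across, about 0.19 kg, lying flat on the tool mat, bore upright. Origin at its centre, half-way up; z along the bore. Either face may go down.
- top_collar_mid (a point): Brass top collar, a plain ring 44 mm in outer diameter and 12 mm high, through bore 23 mm across, about 0.11 kg, lying flat on the tool mat, bore upright. Origin at its centre, half-way up; z along the bore. Either face may go down.
- blue_ring_mid (a point): Blue spare ring, not needed, 50 mm in outer diameter and 12 mm high, lying on the tool mat. Origin at its centre, half-way up.
- yellow_cutter_mid (a point): Yellow spare cutter, not needed: a disc 76 mm across its four tips and 5 mm thick, with a 42 mm steel hub, 16 mm high in all, lying hub up on the tool mat. Origin on its axis, half-way up.
- nut_mid (a point): Dark steel hexagon nut, not needed, 30 mm across flats and 14 mm high, lying on the machine plate about 110 to 140 mm from the spindle. Origin at its centre, half-way up.
Mind the look-alikes: they are no part of the job. Of the things shaped like the part that bears top_collar_mid, the brass one is meant.

How it is judged:
By the outcome, as a careful person would: the job done as asked, in the order asked, and still so for the second after the job is handed in, with the robot touching nothing.
It also fails if it takes over 99 s, if anything falls off the work surface, if the arm or the gripper's body presses on something with over 40 N, if the wrist force passes 120 N, or if a joint passes its speed limit or range.

ROBOT

A 7-joint arm with a two-finger parallel gripper is mounted at the origin on the work surface. World frame = base frame: x ahead of the robot, y to its left, z up, the work surface at z = 0. Lengths are in m, angles in rad, forces in N, time in s.
With the tool pointing down it reaches from about 0.425 to 0.875 m from the base axis. Payload 8.4 kg.
Tool frame: the origin (TCP) lies midway between the tips of the shut fingers; the grasp point (between the pads) lies 19 mm behind it; z points along the fingers, y is the line along which they close (so a half turn about z gives the same grasp; the last joint's range is limited). The gripper opens to 87 mm and grips with 3 to 60 N. Pads are 19 mm wide; open, the fingers measure 117 mm over their backs; the gripper's body (75 mm by 190 mm) begins 51 mm behind the grasp point.
Start: joints at [-1.255, 0.333, 0.04, 1.465, -0.013, 1.343, -0.059], TCP at [0.262, 0.595, 0.223] pointing down, gripper open.
Joint ranges: [-2.58, 2.58], [-0.38, 2.09], [-1.3, 1.39], [0.25, 2.4], [-1.5, 4.64], [0.08, 2.09], [-2.65, 2.65]. Speed limits (rad/s): [2.22, 2.22, 2.79, 2.79, 3.14, 3.14, 3.14].

INTERFACE

Orientations are given as [roll, pitch, yaw] about the fixed x, y, z axes, in that order (R = Rz(yaw) Ry(pitch) Rx(roll)).
In Python, from cell import bot gives the robot as it stands.
- The arm moves only by the shell command python3 -m creep 'ROWS' [OPENING]. ROWS is JSON, a list of rows, each a list of 4 numbers: the shift along the tool's x, y, z in mm, then the turn about the tool's z in degrees. A call has 1 to 20 rows; each row is the pose to reach, as a shift and turn from the pose commanded when the call began, along the tool's axes at that moment; what a row does not reach only later rows make up. A row lasts 1/10 s, in which the tool goes at most 50 mm and 8.59 degrees, less where a joint would pass 70% of its speed; a pose out of reach is approached as far as the arm can. A call with a gripper value outside its range is refused whole. OPENING is the finger opening in mm, from 0 to 87, set as the call begins (- or left out, the last holds). The fingers move at their own pace and stop on an object; the grip force is fixed at half the most. Time passes only in rows, so rows that repeat a pose let the fingers close. It gives the time, the measured TCP pose, the force, the opening and the grip force at its end, in the units of the state.
- bot.get_state(): the state, without advancing time (a new reading comes with each control period).
- bot.read_camera(name): name is "scene" or "top"; returns a dict with "pixels" (420x560x3 uint8, red, green, blue), "fov_y" (degrees; the focal length in pixels is half the picture's height over the tangent of half this angle, whatever the lens; pixels are square), "cx", "cy" (the principal point, pixels), "R" (3x3) and "t" (3): a world point X has camera coordinates R X + t. Camera axes: x right, y down, z forward; pixel columns grow to the right and rows downward; lengths in m; the calibration is good to about 2 mm. A picture is of the moment at which its call begins. There is no depth.
- bot.close_job(): hands the job in; it is judged then, once.
Trained networks look in a picture, given as the dict that the camera call returned (one of the last four; its "shot" number tells which), for a name from the list of things; names that differ only in an ending like _2 or _b are one class to them, and where a whole thing is asked for, a point or a joint stands for the part that bears it (a point fixed in the world has none). Each returns a list of dicts, best first, with "score" (0 to 1); they miss things now and then, are a little off and sometimes report something else, mostly with a low value. They report only what shows in the picture. A call takes as long as a camera call. They do not tell look-alikes from the thing itself.
- bot.search_frame(name, picture): "xyz" ([x, y, z] in m, in the coordinates of the camera as it stood for that picture, good to about 4 mm: the middle of the surface that is visible of it).
The state is a dict: "time_s": time; "joint_pos": joint angles; "qd": joint speeds; "tau": joint torques, N m; "eef_pos": TCP position; "orientation": TCP orientation; "ft_force": force on the tool from outside, world axes, zero at the start; "torque": the same for the moment, N m; "finger_gap": finger opening in m; "finger_force": force on a finger pad.
Only numpy, scipy, OpenCV 4.12 (cv2) and the standard library are available. Lean on these libraries where they do the work, as an engineer would, in place of code of your own. Each camera call takes 0.05 s, during which the arm holds its last target. There are 200 camera calls.

## Working session

There is one attempt and no reset: what is moved stays moved. The work goes in short steps, Python scripts to look and compute and a shell command to move; the robot and the scene stay as the last step left them, time stands still between calls to the robot, and variables do not carry over. Pictures are saved under pics/ and viewed, at most 14 in all, crops included, and the job is handed in when it is done.

```bash
mkdir -p pics; ls; cat > h.py <<'E'
import numpy as np, cv2
from cell import bot
def K(p):
    h=p["pixels"].shape[0]; return h/2/np.tan(np.radians(p["fov_y"])/2)
def snap(cam,fn=None):
    p=bot.read_camera(cam)
    if fn: cv2.imwrite('pics/'+fn,p["pixels"][:,:,::-1])
    return p
def proj(p,X):
    c=np.array(p["R"])@X+np.array(p["t"]); return p["cx"]+K(p)*c[0]/c[2], p["cy"]+K(p)*c[1]/c[2]
def toplane(p,u,v,z):
    R=np.array(p["R"]);t=np.array(p["t"]); o=-R.T@t
    d=R.T@np.array([(u-p["cx"])/K(p),(v-p["cy"])/K(p),1]); return o+d*(z-o[2])/d[2]
def find(name,p,n=3):
    R=np.array(p["R"]);t=np.array(p["t"]); out=[]
    for r in bot.search_frame(name,p)[:n]:
        X=R.T@(np.array(r["xyz"])-t); out.append((round(r["score"],2),X.round(4),np.round(proj(p,X))))
    return out
E
python3 - <<'E'
from h import *
s=bot.get_state(); print({k:np.round(v,3) for k,v in s.items()})
for c in("top","scene"):
    p=snap(c,c+'0.png'); print(c,p["fov_y"],p["cx"],p["cy"],-np.array(p["R"]).T@np.array(p["t"]))
    for n in "spindle_seat base_ring_mid red_cutter_mid guide_bearing_mid top_collar_mid blue_ring_mid yellow_cutter_mid nut_mid".split(): print(n,*find(n,p,3),sep='\n   ')
E
```

```text
pics
{'time_s': np.float64(0.0), 'joint_pos': array([-1.255,  0.334,  0.04 ,  1.466, -0.013,  1.343, -0.059]), 'qd': array([ 0.001, -0.   , -0.001,  0.001, -0.   , -0.   ,  0.   ]), 'tau': array([ 1.0000e-03, -6.5636e+01,  1.3360e+00, -4.0377e+01, -6.0000e-02,
        4.6000e-02,  0.0000e+00]), 'eef_pos': array([0.262, 0.594, 0.222]), 'orientation': array([-3.14 ,  0.   ,  2.727]), 'ft_force': array([-0.103, -0.287, -0.325]), 'torque': array([ 0.049, -0.004,  0.043]), 'finger_force': np.float64(0.0), 'finger_gap': np.float64(0.087)}
top 54.073458976236175 287.45069920697813 205.1952109233249 [ 0.46125585 -0.00873076  0.88277538]
spindle_seat
   (0.98, array([0.5844, 0.2029, 0.0123]), array([198., 208.]))
base_ring_mid
   (0.66, array([ 0.5717, -0.0921,  0.0211]), array([337., 215.]))
red_cutter_mid
guide_bearing_mid
   (0.75, array([ 0.5823, -0.3232,  0.0151]), array([446., 212.]))
top_collar_mid
   (0.83, array([ 0.5625, -0.1989,  0.0167]), array([387., 221.]))
   (0.71, array([ 0.7424, -0.1537,  0.0148]), array([365., 138.]))
   (0.64, array([ 0.7133, -0.058 ,  0.0147]), array([321
[... 619 characters left out ...]
 0.0059]), array([211., 211.]))
guide_bearing_mid
   (0.78, array([ 0.597 , -0.3288,  0.0129]), array([113., 273.]))
top_collar_mid
   (0.67, array([ 0.5745, -0.2008,  0.0153]), array([179., 250.]))
   (0.65, array([ 0.7558, -0.1507,  0.0097]), array([222., 318.]))
   (0.64, array([ 0.7247, -0.0653,  0.016 ]), array([264., 291.]))
blue_ring_mid
   (0.67, array([ 0.4637, -0.2278,  0.0145]), array([160., 218.]))
   (0.47, array([ 0.4843, -0.3551,  0.0027]), array([100., 240.]))
yellow_cutter_mid
   (0.91, array([ 0.4845, -0.3496,  0.0038]), array([103., 239.]))
   (0.6, array([0.735 , 0.1839, 0.0187]), array([390., 265.]))
nut_mid
   (0.51, array([0.4101, 0.1934, 0.0253]), array([329., 169.]))
```

View pics/top0.png

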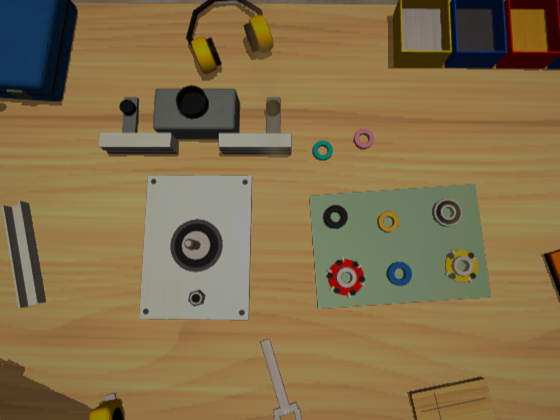

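View pics/scene0.png

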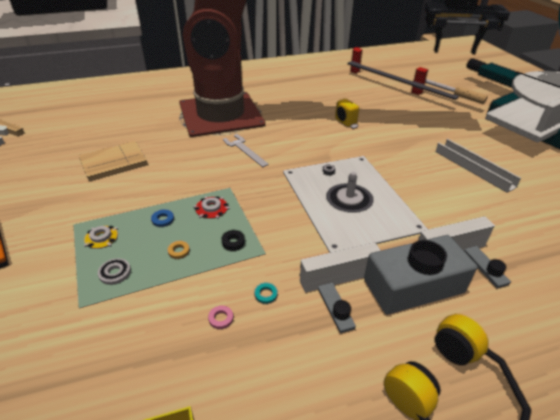

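```bash
cat > m.py <<'E'
from h import *
p=snap("top"); q=snap("scene"); print(p.keys(), {k:p[k] for k in p if k not in("pixels",)})
print({k:q[k] for k in q if k not in("pixels",)})
for n,u,v,z in [("seat",197,244.5,.014),("base",335.5,216,.021),("red",346,277.5,.019),("bear",447.5,211.5,.015),("brass",388.5,221.5,.015),("pl",149,176,.008),("pr",251,176,.008),("plb",141,318.5,.008),("prb",249,319,.008)]:
    print(n,toplane(p,u,v,z).round(4))
for n,u,v,z in [("seat",350,198,.014),("base",233,239.5,.021),("red",211,205,.019),("bear",114.5,271,.015),("brass",179,249,.015)]: print(n,toplane(q,u,v,z).round(4))
a=cv2.resize(p["pixels"][150:310,130:270],None,fx=4,fy=3.6,interpolation=cv2.INTER_CUBIC)
cv2.imwrite('pics/a.png',a[:,:,::-1])
b=cv2.resize(p["pixels"][120:315,300:500],None,fx=4,fy=3,interpolation=cv2.INTER_CUBIC)
cv2.imwrite('pics/b.png',b[:,:,::-1])
E
python3 m.py
```

```text
dict_keys(['pixels', 'fov_y', 'cx', 'cy', 'R', 't', 'shot']) {'fov_y': 54.073458976236175, 'cx': 287.45069920697813, 'cy': 205.1952109233249, 'R': array([[ 0.0187808 , -0.99960651, -0.02083509],
       [-0.98861099, -0.01545402, -0.14969798],
       [ 0.14931709,  0.02340925, -0.98851222]]), 't': array([0.00100263, 0.58801737, 0.80396525]), 'shot': 3}
{'fov_y': 53.14720715776415, 'cx': 274.3300330124094, 'cy': 210.43678324389356, 'R': array([[ 0.29381267,  0.95584809,  0.00534342],
       [ 0.61966379, -0.18621258, -0.76245765],
       [-0.72779867,  0.22733084, -0.64701606]]), 't': array([-0.16892707, -0.30222309,  1.31733427]), 'shot': 4}
seat [0.5054 0.2016 0.014 ]
base [ 0.57   -0.0899  0.021 ]
red [ 0.4428 -0.1119  0.019 ]
bear [ 0.5842 -0.3264  0.015 ]
brass [ 0.5609 -0.202   0.015 ]
pl [0.6533 0.3164 0.008 ]
pr [0.6565 0.0926 0.008 ]
plb [0.3504 0.3121 0.008 ]
prb [0.3542 0.087  0.008 ]
seat [0.5188 0.2013 0.014 ]
base [ 0.5823 -0.0909  0.021 ]
red [ 0.4573 -0.1133  0.019 ]
bear [ 0.5949 -0.3251  0.015 ]
brass [ 0.5715 -0.2     0.015 ]
```

View pics/b.png

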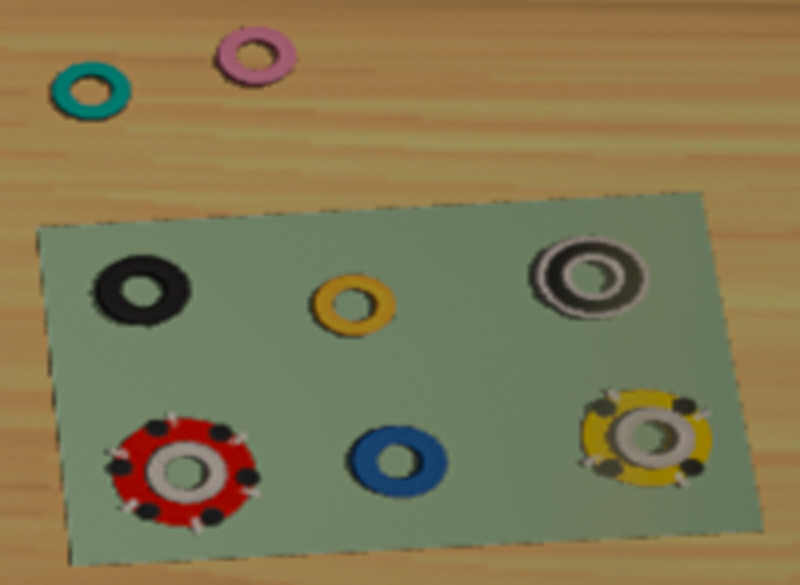

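View pics/a.png

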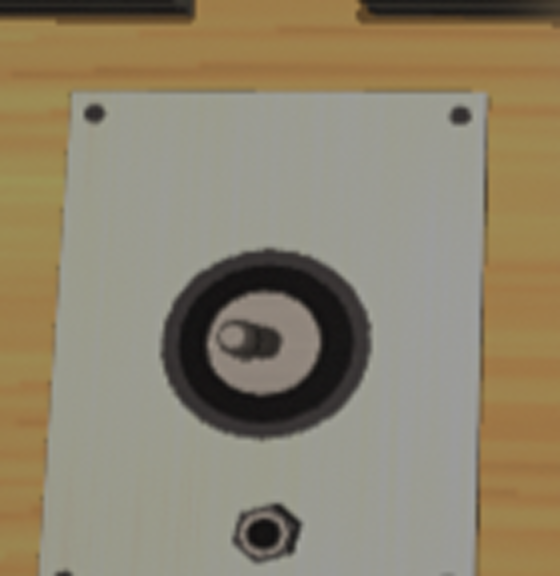

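Look-alikes (collar-shaped rings): brass at top (388,221) on the mat, teal (322,150) and pink (364,138) on the bare bench. The crop confirms that the gold one on the mat is the brass collar. The red cutter is at (346,277) and the yellow one at (460,266). The spindle shoulder is at (195,245), where the network's spindle fix clearly doesn't match. The cameras disagree by about 12 mm in x, so I'll settle that with the gripper in view.

```bash
python3 -m creep '[[-20,-18,0,0],[-55,-49,0,0],[-90,-80,0,0],[-125,-111,0,0],[-160,-142,0,0],[-195,-173,0,0],[-230,-204,0,0],[-265,-235,0,0],[-300,-266,10,0],[-335,-297,20,0],[-370,-328,30,0],[-405,-359,40,0],[-440,-390,50,0],[-475,-421,60,0],[-510,-452,70,0],[-535,-474,80,0],[-550,-487,80,0],[-563,-499,80,0],[-563,-499,80,0],[-563,-499,80,0]]' 66
python3 - <<'E'
from h import *
s=bot.get_state(); P=np.array(s["eef_pos"]); print(P,s["orientation"],s["joint_pos"],s["time_s"])
for c in("top","scene"):
    p=snap(c); im=p["pixels"][:,:,::-1].copy()
    u,v=proj(p,P); print(c,u,v); cv2.imwrite('pics/%s1.png'%c,im)
    u,v=int(u),int(v); cr=cv2.resize(im[max(v-70,0):v+50,max(u-80,0):u+80],None,fx=4,fy=4,interpolation=cv2.INTER_CUBIC); print(max(u-80,0),max(v-70,0))
    cv2.imwrite('pics/%s1c.png'%c,cr)
E
```

```text
time_s: 3.0
eef_pos: [0.5759, -0.0885, 0.1425]
orientation: [-3.142, -0.0, 2.726]
ft_force: [0.1, -0.5, -0.6]
finger_gap: 0.0658
finger_force: 0.0
[ 0.5759408  -0.08853514  0.14248278] [-3.14156933e+00 -3.54857972e-04  2.72619094e+00] [-0.42930289  0.28200242  0.60210707  1.76007542 -0.17337807  1.15311427
  1.38050602] 3.0
top 341.07468079008527 204.46524746323394
261 134
scene 229.68075084632375 190.41072783477645
149 120
```

View pics/top1c.png

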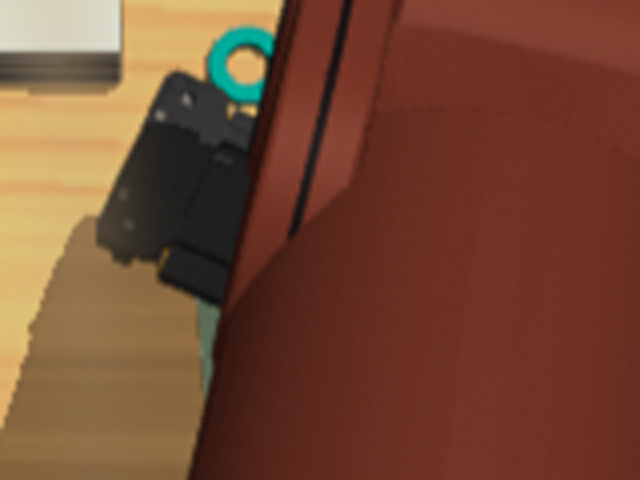

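View pics/scene1c.png

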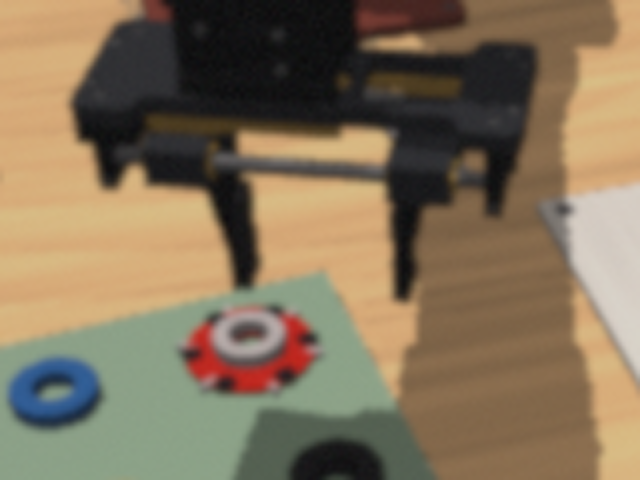

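The top view is blocked by the arm. In the scene crop the fingertips are at about (230,193), against (229.7,190.4) predicted. The near pad edge explains most of that difference, so the scene camera is trustworthy. Next I'll fit all the parts from the scene picture.

```bash
cat > fit.py <<'E'
from h import *
from scipy.optimize import least_squares
def sil(p,xy,levels):
    a=np.linspace(0,2*np.pi,73)[:-1]
    pts=[proj(p,np.array([xy[0]+r*np.cos(t),xy[1]+r*np.sin(t),z])) for r,z in levels for t in a]
    h=cv2.convexHull(np.array(pts,np.float32)*16).astype(np.float32); m=cv2.moments(h)
    return np.array([m["m10"]/m["m00"],m["m01"]/m["m00"]])/16, m["m00"]/256
def fitc(p,c,levels,x0):
    r=least_squares(lambda xy:(sil(p,xy,levels)[0]-c),x0,diff_step=1e-3); return r.x, sil(p,r.x,levels)[1]
def blob(bgr,u,v,w=34):
    u,v=int(u),int(v); S=4
    cr=bgr[v-w:v+w,u-w:u+w]; cr=cv2.resize(cr,None,fx=S,fy=S,interpolation=cv2.INTER_CUBIC)
    lab=cv2.cvtColor(cr,cv2.COLOR_BGR2LAB).astype(float)
    bg=np.median(lab.reshape(-1,3),0); d=np.abs(lab-bg); 
    m=((np.hypot(d[...,1],d[...,2])>9)|(d[...,0]>45)).astype(np.uint8)
    cs,_=cv2.findContours(m,cv2.RETR_EXTERNAL,cv2.CHAIN_APPROX_NONE)
    cs=[c for c in cs if cv2.contourArea(c)>1500]
    c=min(cs,key=lambda c:np.hypot(*(c.reshape(-1,2).mean(0)-w*S)))
    h=cv2.convexHull(c); M=cv2.moments(h)
    return np.array([(M["m10"]/M["m00"]+.5)/S-.5+u-w,(M["m01"]/M["m00"]+.5)/S-.5+v-w]),M["m00"]/S/S
Z=.003
parts={"base":[(.025,Z),(.025,Z+.018)],"red":[(.041,Z),(.041,Z+.005),(.021,Z+.016)],"bear":[(.03,Z),(.03,Z+.012)],"brass":[(.022,Z),(.022,Z+.012)]}
if __name__=="__main__":
    px={"scene":{"base":(233,240),"red":(211,207),"bear":(114,271),"brass":(179,250)},"top":{"base":(335,216),"red":(346,278),"bear":(447,212),"brass":(388,222)}}
    for cam in px:
        im=cv2.imread('pics/%s0.png'%cam); p=bot.read_camera(cam)
        for n,(u,v) in px[cam].items():
            c,A=blob(im,u,v); x,B=fitc(p,c,parts[n],[.5,-.1]); print(cam,n,c.round(1),x.round(4),"area",round(A),round(B))
    im=cv2.imread('pics/scene0.png'); cv2.imwrite('pics/sp.png',cv2.resize(im[155:225,310:400],None,fx=8,fy=8,interpolation=cv2.INTER_CUBIC))
E
python3 fit.py
```

```text
scene base [233.  240.2] [ 0.5748 -0.0896] area 439 471
scene red [211.1 207.1] [ 0.4469 -0.1123] area 594 705
scene bear [114.1 271.2] [ 0.5885 -0.3268] area 669 727
scene brass [178.2 249.1] [ 0.5648 -0.2017] area 348 357
top base [334.7 216.6] [ 0.5697 -0.0889] area 469 463
top red [345.4 277. ] [ 0.4438 -0.1121] area 1159 1235
top bear [446.7 212.1] [ 0.5837 -0.3265] area 655 687
top brass [387.8 221.4] [ 0.5619 -0.2018] area 363 366
```

View pics/sp.png

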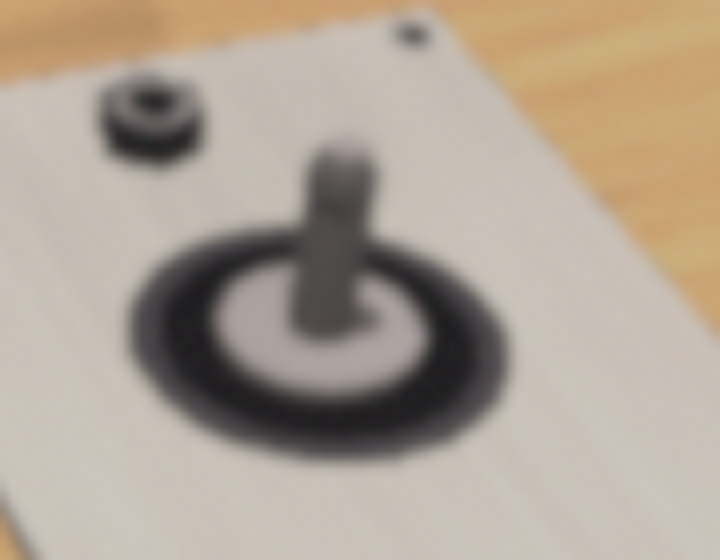

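```bash
python3 -m creep '[[3,-2,5,8],[3,-2,15,16],[3,-2,25,24],[3,-2,35,32],[3,-2,45,40],[3,-2,55,48],[3,-2,65,56],[3,-2,75,63],[3,-2,85,66],[3,-2,95,66],[3,-2,110,66],[3,-2,122,66],[3,-2,130,66],[3,-2,134,66],[3,-2,134,66],[3,-2,134,66]]' 66
python3 - <<'E'
from h import *
print(np.round(bot.get_state()["joint_pos"],2))
from h import snap
p=snap("top");q=snap("scene")
print(toplane(p,195.4,244.9,.014),toplane(q,349.6,195.4,.014)); print(toplane(p,188,242.8,.078),toplane(q,352.7,172.9,.078))
E
```

```text
time_s: 4.8
eef_pos: [0.5728, -0.0895, 0.0089]
orientation: [3.141, 0.0, 1.575]
ft_force: [-1.0, 0.1, -0.0]
finger_gap: 0.0659
finger_force: 0.0
[-0.51  0.49  0.73  1.88 -0.4   0.92  0.41]
[0.50453021 0.20494195 0.014     ] [0.50955307 0.20457125 0.014     ]
[0.50518736 0.20399897 0.078     ] [0.50895696 0.20396867 0.078     ]
```

```bash
python3 -m creep '[[0,0,0,0],[0,0,0,0],[0,0,0,0],[0,0,0,0],[0,0,0,0],[0,0,0,0],[0,0,0,0],[0,0,0,0]]' 40
python3 -m creep '[[0,0,-5,0],[0,0,-20,0],[0,0,-40,0],[0,0,-65,0],[0,0,-90,0],[0,0,-105,0],[0,0,-105,0],[0,0,-105,0]]'
python3 - <<'E'
from h import *
for c in("scene",):
    q=snap(c); P=bot.get_state()["eef_pos"]; print(P)
    u,v=proj(q,P); print(u,v); u,v=int(u),int(v)
    cv2.imwrite('pics/g.png',cv2.resize(q["pixels"][v-40:v+40,u-50:u+50,::-1],None,fx=7,fy=7,interpolation=cv2.INTER_CUBIC)); print(u-50,v-40)
E
```

```text
time_s: 5.7
eef_pos: [0.5728, -0.0893, 0.0088]
orientation: [3.141, -0.0, 1.575]
ft_force: [0.2, 0.6, 3.8]
finger_gap: 0.0481
finger_force: 30.0
time_s: 6.5
eef_pos: [0.5722, -0.0891, 0.1132]
orientation: [-3.141, -0.0, 1.575]
ft_force: [-0.3, -0.8, -3.1]
finger_gap: 0.0487
finger_force: 30.0
[ 0.5718099  -0.08902832  0.11255612]
229.951947263901 201.53485165809255
179 161
```

View pics/g.png

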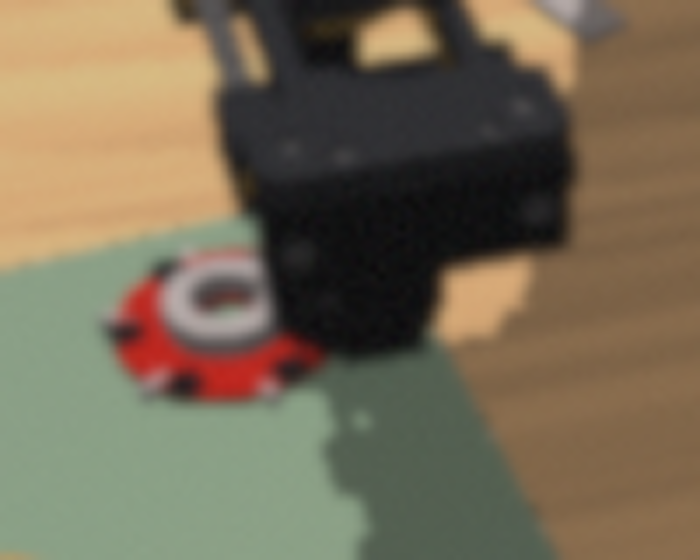

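```bash
python3 -m creep '[[10,-2,0,0],[35,-8,0,0],[65,-14,0,0],[100,-22,0,0],[135,-29,0,0],[170,-37,0,0],[205,-45,0,0],[240,-52,0,0],[265,-58,0,0],[282,-62,0,0],[291,-64,0,0],[294,-64,0,0],[294,-64,0,0],[294,-64,0,0],[294,-64,0,0]]'
python3 - <<'E'
from h import *
for c in("scene",):
    q=snap(c); P=bot.get_state()["eef_pos"]; print(P)
    im=cv2.resize(q["pixels"][130:220,300:400,::-1],None,fx=6,fy=6,interpolation=cv2.INTER_CUBIC)
    cv2.imwrite('pics/s2.png',im)
E
```

```text
time_s: 8.05
eef_pos: [0.5077, 0.2032, 0.1136]
orientation: [3.142, 0.0, 1.573]
ft_force: [0.3, -0.7, -1.9]
finger_gap: 0.0481
finger_force: 30.0
[0.50763405 0.20340198 0.11358167]
```

View pics/s2.png

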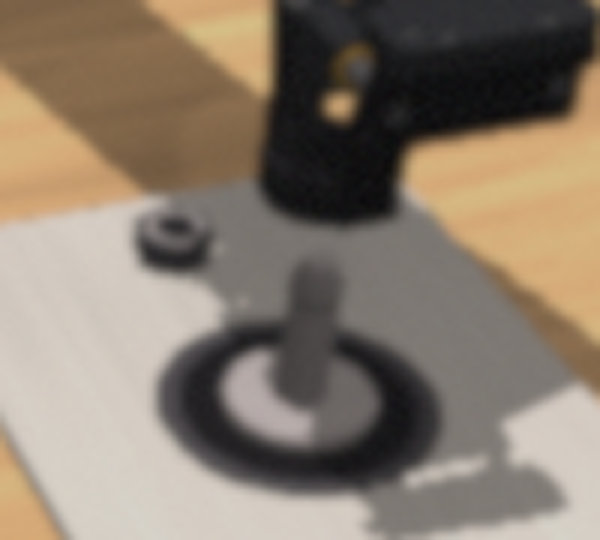

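```bash
python3 -m creep '[[0,0,8,0],[0,0,20,0],[0,0,30,0],[0,0,34,0],[0,0,36,0],[0,0,36,0]]'; python3 -m creep '[[0,0,1,0],[0,0,2,0],[0,0,3,0],[0,0,4,0],[0,0,5,0],[0,0,6,0],[0,0,6,0],[0,0,6,0]]'
```

```text
time_s: 8.7
eef_pos: [0.5072, 0.2043, 0.0772]
orientation: [-3.141, 0.001, 1.575]
ft_force: [-0.3, 0.2, -1.8]
finger_gap: 0.0482
finger_force: 30.0
time_s: 9.5
eef_pos: [0.5076, 0.2046, 0.0716]
orientation: [3.141, -0.0, 1.575]
ft_force: [2.6, 1.5, -3.3]
finger_gap: 0.0484
finger_force: 30.0
```

```bash
python3 -m creep '[[0,0,2,0],[0,0,4,0],[0,0,6,0],[0,0,8,0],[0,0,10,0],[0,0,10,0]]'; python3 -m creep '[[0,0,3,0],[0,0,6,0],[0,0,9,0],[0,0,12,0],[0,0,15,0],[0,0,15,0]]'
```

```text
time_s: 10.1
eef_pos: [0.5076, 0.2046, 0.0614]
orientation: [3.141, -0.0, 1.575]
ft_force: [4.7, 3.4, -5.4]
finger_gap: 0.0482
finger_force: 30.0
time_s: 10.7
eef_pos: [0.5076, 0.2046, 0.0462]
orientation: [3.141, -0.0, 1.575]
ft_force: [6.5, 3.9, -4.9]
finger_gap: 0.0484
finger_force: 30.0
```

```bash
python3 -m creep '[[0.5,0.8,0,0],[1,1.2,0,0],[1,1.2,0,0]]'; python3 -c "
from cell import bot; s=bot.get_state(); print(s['torque'],s['ft_force'])"
```

```text
time_s: 11.0
eef_pos: [0.5077, 0.2047, 0.0459]
orientation: [-3.14, 0.001, 1.575]
ft_force: [1.0, 0.7, -2.3]
finger_gap: 0.0484
finger_force: 30.0
[-0.03638078 -0.03651169 -0.05697928] [ 0.96876621  0.69916848 -2.2992946 ]
```

```bash
python3 -m creep '[[0,0,4,0],[0,0,8,0],[0,0,12,0],[0,0,16,0],[0,0,20,0],[0,0,22,0],[0,0,23,0],[0,0,24,0],[0,0,24,0]]'; python3 -m creep '[[0,0,0.5,0],[0,0,1,0],[0,0,1.5,0],[0,0,2,0],[0,0,2.5,0],[0,0,2.5,0]]'
```

```text
time_s: 11.9
eef_pos: [0.5086, 0.2054, 0.0225]
orientation: [3.142, 0.0, 1.575]
ft_force: [-0.5, -0.4, -1.6]
finger_gap: 0.0482
finger_force: 30.0
time_s: 12.5
eef_pos: [0.5085, 0.2054, 0.02]
orientation: [-3.141, 0.0, 1.575]
ft_force: [-0.6, -0.0, -2.0]
finger_gap: 0.0481
finger_force: 30.0
```

```bash
python3 -m creep '[[0,0,0.3,0],[0,0,0.6,0],[0,0,0.9,0],[0,0,0.9,0]]';python3 -m creep '[[0,0,0.3,0],[0,0,0.6,0],[0,0,0.9,0],[0,0,0.9,0]]'
```

```text
time_s: 12.9
eef_pos: [0.5086, 0.2054, 0.0197]
orientation: [-3.141, -0.0, 1.575]
ft_force: [-3.5, -1.0, 7.6]
finger_gap: 0.0488
finger_force: 30.0
time_s: 13.3
eef_pos: [0.5086, 0.2054, 0.0196]
orientation: [-3.141, -0.001, 1.575]
ft_force: [-7.7, -2.7, 19.4]
finger_gap: 0.0485
finger_force: 30.0
```

```bash
python3 -m creep '[[0,0,-1.5,0],[0,0,-1.5,0],[0,0,-1.5,0],[0,0,-1.5,0],[0,0,-1.5,0],[0,0,-1.5,0],[0,0,-1.5,0]]' 62;  python3 -m creep '[[0,0,-5,0],[0,0,-25,0],[0,0,-55,0],[0,0,-85,0],[0,0,-105,0],[-15,-3,-112,0],[-45,-9,-112,0],[-85,-17,-112,0],[-125,-25,-112,0],[-165,-33,-112,0],[-205,-41,-112,0],[-245,-49,-112,0],[-280,-56,-112,0],[-305,-61,-112,0],[-317,-63,-112,0],[-317,-63,-112,0],[-317,-63,-112,0]]'
python3 - <<'E'
from h import *
q=snap("scene"); p=snap("top")
a=cv2.resize(q["pixels"][155:225,300:400,::-1],None,fx=4,fy=4,interpolation=cv2.INTER_CUBIC)
b=cv2.resize(p["pixels"][205:275,150:250,::-1],None,fx=4,fy=4,interpolation=cv2.INTER_CUBIC)
c=cv2.resize(q["pixels"][155:225,165:265,::-1],None,fx=4,fy=4,interpolation=cv2.INTER_CUBIC)
cv2.imwrite('pics/r1.png',np.vstack([np.hstack([a,b]),np.hstack([c,c*0])]))
E
```

```text
time_s: 14.0
eef_pos: [0.5085, 0.2054, 0.0197]
orientation: [-3.142, 0.0, 1.575]
ft_force: [0.1, 0.3, 0.4]
finger_gap: 0.0621
finger_force: 0.0
time_s: 15.7
eef_pos: [0.4467, -0.1109, 0.1315]
orientation: [-3.141, -0.0, 1.575]
ft_force: [-0.1, -0.6, -0.8]
finger_gap: 0.062
finger_force: 0.0
```

View pics/r1.png

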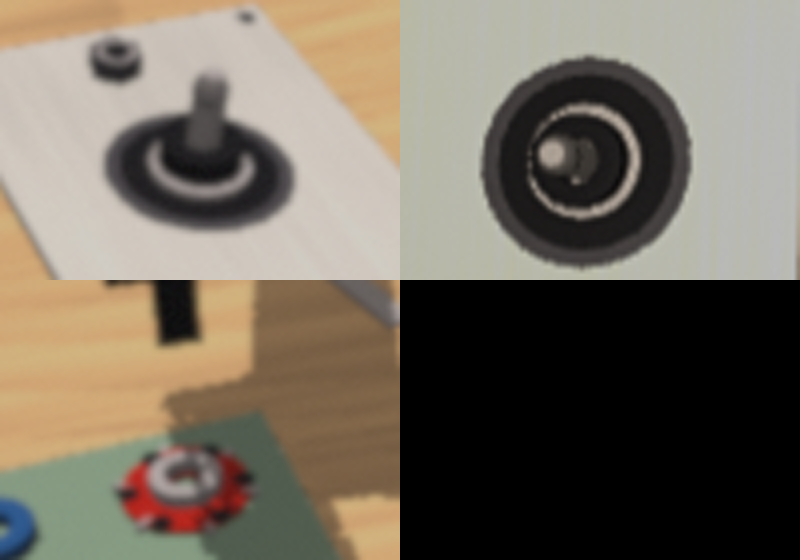

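The base ring sits flat on the shoulder: in the scene half of the crop it is round the spindle, with a pale shoulder rim all round it. The red cutter hasn't moved. Now I'll go down on its hub.

```bash
python3 -m creep '[[0,0,15,0],[-1,0,40,0],[-1,0,70,0],[-1,0,95,0],[-1,0,110,0],[-1,0,117,0],[-1,0,120,0],[-1,0,121,0],[-1,0,121,0],[-1,0,121,0]]'; python3 -m creep '[[0,0,0,0],[0,0,0,0],[0,0,0,0],[0,0,0,0],[0,0,0,0],[0,0,0,0],[0,0,0,0]]' 34
```

```text
time_s: 16.8
eef_pos: [0.4474, -0.1127, 0.0114]
orientation: [3.14, -0.0, 1.575]
ft_force: [0.3, 0.8, -0.7]
finger_gap: 0.0624
finger_force: 0.0
time_s: 17.5
eef_pos: [0.4471, -0.1128, 0.0109]
orientation: [3.141, -0.0, 1.575]
ft_force: [0.1, 0.8, 2.3]
finger_gap: 0.0407
finger_force: 30.0
```

```bash
python3 -m creep '[[0,0,-5,0],[0,0,-20,0],[0,0,-50,0],[0,0,-80,0],[0,0,-102,0],[10,2,-112,0],[35,7,-115,0],[70,14,-115,0],[110,22,-115,0],[150,30,-115,0],[190,38,-115,0],[230,46,-115,0],[265,53,-115,0],[292,58,-115,0],[310,62,-115,0],[318,63,-115,0],[318,63,-115,0],[318,63,-115,0],[318,63,-115,0]]'
python3 - <<'E'
from h import *
q=snap("scene"); print(bot.get_state()["eef_pos"])
cv2.imwrite('pics/s3.png',cv2.resize(q["pixels"][120:220,290:410,::-1],None,fx=5,fy=5,interpolation=cv2.INTER_CUBIC))
E
```

```text
time_s: 19.4
eef_pos: [0.5086, 0.2037, 0.1259]
orientation: [-3.141, 0.0, 1.573]
ft_force: [-0.1, 0.7, -2.9]
finger_gap: 0.0409
finger_force: 30.0
[0.50859412 0.20396525 0.12593621]
```

View pics/s3.png

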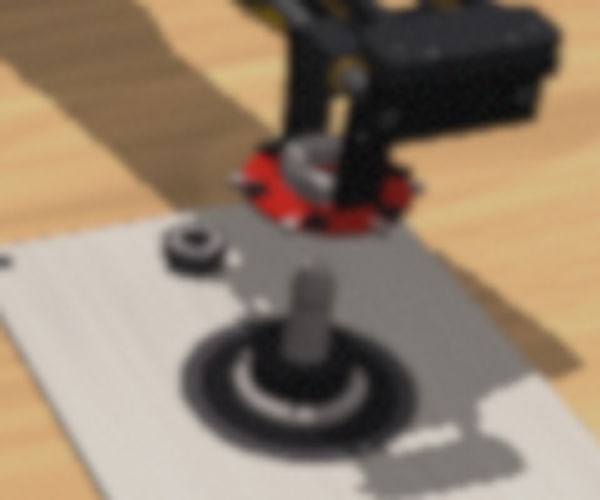

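The red cutter is held level by its hub over the spindle: disc centre at crop (328,195), spindle tip at (313,268). Lowering it now.

```bash
python3 -m creep '[[0,0,8,0],[0,0,20,0],[0,0,30,0],[0,0,37,0],[0,0,40,0],[0,0,40,0],[0,0,42,0],[0,0,44,0],[0,0,45,0],[0,0,45,0]]'; python3 -m creep '[[0,0,1,0],[0,0,2,0],[0,0,3,0],[0,0,4,0],[0,0,5,0],[0,0,6,0],[0,0,7,0],[0,0,8,0],[0,0,9,0],[0,0,9,0]]'
```

```text
time_s: 20.45
eef_pos: [0.5085, 0.2055, 0.0807]
orientation: [-3.142, -0.0, 1.575]
ft_force: [0.4, -0.2, -2.9]
finger_gap: 0.0409
finger_force: 30.0
time_s: 21.45
eef_pos: [0.5085, 0.2053, 0.0716]
orientation: [-3.141, 0.0, 1.575]
ft_force: [-0.2, -0.4, -2.5]
finger_gap: 0.0407
finger_force: 30.0
```

```bash
python3 -m creep '[[0,0,3,0],[0,0,7,0],[0,0,11,0],[0,0,15,0],[0,0,19,0],[0,0,23,0],[0,0,26,0],[0,0,28,0],[0,0,29,0],[0,0,29,0]]'; python3 -m creep '[[0,0,0.5,0],[0,0,1,0],[0,0,1.5,0],[0,0,2,0],[0,0,2.5,0],[0,0,2.5,0]]';  python3 -m creep '[[0,0,0.3,0],[0,0,0.6,0],[0,0,0.9,0],[0,0,0.9,0]]'
```

```text
time_s: 22.45
eef_pos: [0.5085, 0.2053, 0.0427]
orientation: [-3.142, 0.0, 1.575]
ft_force: [-0.6, -0.5, -1.8]
finger_gap: 0.041
finger_force: 30.0
time_s: 23.05
eef_pos: [0.5085, 0.2054, 0.0402]
orientation: [-3.141, 0.0, 1.575]
ft_force: [-0.8, -0.1, -2.8]
finger_gap: 0.0409
finger_force: 30.0
time_s: 23.45
eef_pos: [0.5086, 0.2054, 0.0399]
orientation: [-3.141, -0.0, 1.575]
ft_force: [-3.5, -0.6, 6.8]
finger_gap: 0.0409
finger_force: 30.0
```

```bash
python3 -m creep '[[0,0,-1,0],[0,0,-1,0],[0,0,-1,0],[0,0,-1,0],[0,0,-1,0],[0,0,-5,0],[0,0,-20,0],[0,0,-45,0],[0,0,-70,0],[0,0,-82,0]]' 60;  python3 -m creep '[[-15,2,-4,0],[-50,7,-4,0],[-90,13,-4,0],[-130,18,-4,0],[-170,24,-4,0],[-210,30,-4,0],[-250,35,-4,0],[-290,41,-4,0],[-330,47,-4,0],[-370,53,-4,0],[-410,58,-4,0],[-450,64,-4,0],[-490,70,-4,0],[-515,74,-4,0],[-528,76,-4,0],[-532,76,-4,0],[-532,76,-4,0],[-532,76,-4,0]]' 76
python3 - <<'E'
from h import *
q=snap("scene"); p=snap("top")
a=cv2.resize(q["pixels"][155:225,300:400,::-1],None,fx=4,fy=4,interpolation=cv2.INTER_CUBIC)
b=cv2.resize(p["pixels"][205:275,150:250,::-1],None,fx=4,fy=4,interpolation=cv2.INTER_CUBIC)
c=cv2.resize(q["pixels"][205:295,65:165,::-1],None,fx=4,fy=4,interpolation=cv2.INTER_CUBIC)[:280]
c=cv2.resize(q["pixels"][225:295,65:165,::-1],None,fx=4,fy=4,interpolation=cv2.INTER_CUBIC)
cv2.imwrite('pics/r2.png',np.vstack([np.hstack([a,b]),np.hstack([c,c*0])]))
E
```

```text
time_s: 24.45
eef_pos: [0.5098, 0.2056, 0.1244]
orientation: [3.139, -0.002, 1.574]
ft_force: [0.5, -0.4, -0.8]
finger_gap: 0.0604
finger_force: 0.0
time_s: 26.25
eef_pos: [0.587, -0.3246, 0.1252]
orientation: [-3.141, -0.001, 1.577]
ft_force: [0.1, 0.4, -0.9]
finger_gap: 0.0761
finger_force: 0.0
```

View pics/r2.png

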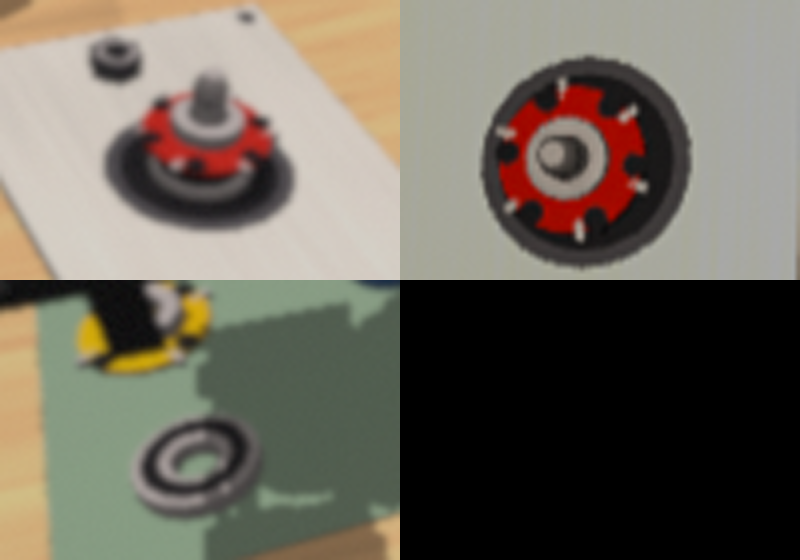

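The cutter sits flat, hub up, on the base ring, central in both views. The bearing hasn't moved.

```bash
python3 -m creep '[[0,0,15,0],[0,0,40,0],[0,0,70,0],[0,0,92,0],[0,0,106,0],[0,0,113,0],[0,0,116,0],[0,0,117,0],[0,0,117,0],[0,0,117,0]]'; python3 -m creep '[[0,0,0,0],[0,0,0,0],[0,0,0,0],[0,0,0,0],[0,0,0,0],[0,0,0,0],[0,0,0,0]]' 50
```

```text
time_s: 27.35
eef_pos: [0.5871, -0.3266, 0.0092]
orientation: [3.14, 0.0, 1.575]
ft_force: [-0.2, -0.1, -0.1]
finger_gap: 0.0758
finger_force: 0.0
time_s: 28.05
eef_pos: [0.5869, -0.3263, 0.0086]
orientation: [3.141, 0.0, 1.575]
ft_force: [-0.1, 0.1, 3.0]
finger_gap: 0.0588
finger_force: 30.0
```

```bash
python3 -m creep '[[0,0,-5,0],[0,0,-20,0],[0,0,-50,0],[0,0,-80,0],[0,0,-102,0],[0,0,-113,0],[0,0,-116,0]]'; python3 -m creep '[[15,-2,0,0],[45,-6,0,0],[80,-11,0,0],[120,-17,0,0],[160,-23,0,0],[200,-29,0,0],[240,-34,0,0],[280,-40,0,0],[320,-46,0,0],[360,-51,0,0],[400,-57,0,0],[440,-63,0,0],[475,-68,0,0],[503,-72,0,0],[522,-75,0,0],[532,-76,0,0],[532,-76,0,0],[532,-76,0,0],[532,-76,0,0]]'
python3 - <<'E'
from h import *
q=snap("scene"); print(bot.get_state()["eef_pos"])
cv2.imwrite('pics/s4.png',cv2.resize(q["pixels"][120:220,290:410,::-1],None,fx=5,fy=5,interpolation=cv2.INTER_CUBIC))
E
```

```text
time_s: 28.75
eef_pos: [0.5871, -0.3267, 0.126]
orientation: [3.14, 0.001, 1.575]
ft_force: [1.1, -0.3, -1.5]
finger_gap: 0.0587
finger_force: 30.0
time_s: 30.65
eef_pos: [0.5088, 0.2037, 0.1243]
orientation: [-3.141, 0.001, 1.573]
ft_force: [-0.6, -0.2, -1.6]
finger_gap: 0.0583
finger_force: 30.0
[0.50886243 0.2038875  0.12435535]
```

View pics/s4.png

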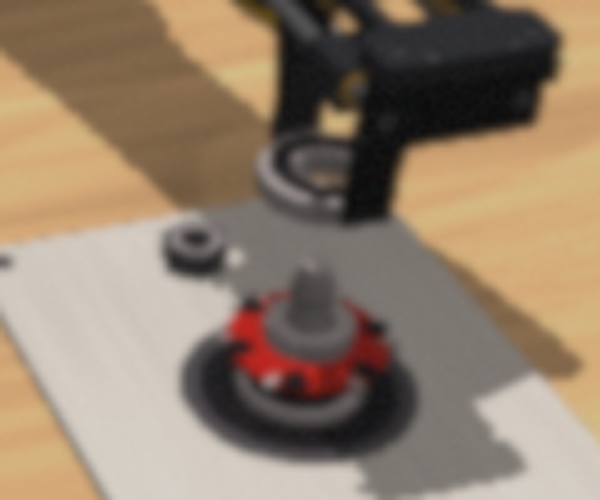

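The bearing is held level at crop (320,178), above the spindle tip at (313,265). Lowering it.

```bash
python3 -m creep '[[0,0,8,0],[0,0,20,0],[0,0,30,0],[0,0,37,0],[0,0,40,0],[0,0,40,0],[0,0,42,0],[0,0,44,0],[0,0,45,0],[0,0,45,0]]'; python3 -m creep '[[0,0,1,0],[0,0,2,0],[0,0,3,0],[0,0,4,0],[0,0,5,0],[0,0,6,0],[0,0,7,0],[0,0,8,0],[0,0,9,0],[0,0,9,0]]'
```

```text
time_s: 31.7
eef_pos: [0.5085, 0.2054, 0.0793]
orientation: [-3.142, 0.0, 1.575]
ft_force: [0.4, -0.3, -1.0]
finger_gap: 0.0586
finger_force: 30.0
time_s: 32.7
eef_pos: [0.5085, 0.2053, 0.0702]
orientation: [-3.141, 0.0, 1.575]
ft_force: [-0.6, 0.7, -1.3]
finger_gap: 0.0587
finger_force: 30.0
```

```bash
python3 -m creep '[[0,0,3,0],[0,0,6,0],[0,0,9,0],[0,0,12,0],[0,0,14,0],[0,0,15,0],[0,0,15,0]]'; python3 -m creep '[[0,0,0.4,0],[0,0,0.8,0],[0,0,1.2,0],[0,0,1.6,0],[0,0,1.6,0]]';  python3 -m creep '[[0,0,0.3,0],[0,0,0.6,0],[0,0,0.9,0],[0,0,0.9,0]]'
```

```text
time_s: 33.4
eef_pos: [0.5085, 0.2053, 0.0552]
orientation: [-3.141, 0.0, 1.575]
ft_force: [-0.6, 0.1, -0.9]
finger_gap: 0.0588
finger_force: 30.0
time_s: 33.9
eef_pos: [0.5085, 0.2054, 0.0537]
orientation: [-3.142, 0.0, 1.575]
ft_force: [-0.8, -0.6, -0.7]
finger_gap: 0.0586
finger_force: 30.0
time_s: 34.3
eef_pos: [0.5086, 0.2054, 0.0535]
orientation: [-3.141, -0.0, 1.575]
ft_force: [-4.0, -0.8, 7.0]
finger_gap: 0.0588
finger_force: 30.0
```

```bash
python3 -m creep '[[0,0,-1,0],[0,0,-1,0],[0,0,-1,0],[0,0,-1,0],[0,0,-1,0],[0,0,-5,0],[0,0,-20,0],[0,0,-45,0],[0,0,-62,0],[0,0,-70,0]]' 74;  python3 -m creep '[[-15,2,0,0],[-50,7,0,0],[-90,12,0,0],[-130,17,0,0],[-170,23,0,0],[-210,28,0,0],[-250,33,0,0],[-290,38,0,0],[-330,44,0,0],[-365,48,0,0],[-390,52,0,0],[-403,54,0,0],[-407,54,0,0],[-407,54,0,0],[-407,54,0,0]]' 60
python3 - <<'E'
from h import *
q=snap("scene"); p=snap("top")
a=cv2.resize(q["pixels"][155:225,300:400,::-1],None,fx=4,fy=4,interpolation=cv2.INTER_CUBIC)
b=cv2.resize(p["pixels"][205:275,150:250,::-1],None,fx=4,fy=4,interpolation=cv2.INTER_CUBIC)
c=cv2.resize(q["pixels"][205:275,130:230,::-1],None,fx=4,fy=4,interpolation=cv2.INTER_CUBIC)
cv2.imwrite('pics/r3.png',np.vstack([np.hstack([a,b]),np.hstack([c,c*0])]))
E
```

```text
time_s: 35.3
eef_pos: [0.5096, 0.2057, 0.1255]
orientation: [3.139, -0.002, 1.575]
ft_force: [-0.5, 0.6, 0.1]
finger_gap: 0.0739
finger_force: 0.0
time_s: 36.8
eef_pos: [0.5642, -0.1998, 0.1226]
orientation: [-3.141, -0.001, 1.577]
ft_force: [0.2, -0.1, -1.2]
finger_gap: 0.0599
finger_force: 0.0
```

View pics/r3.png

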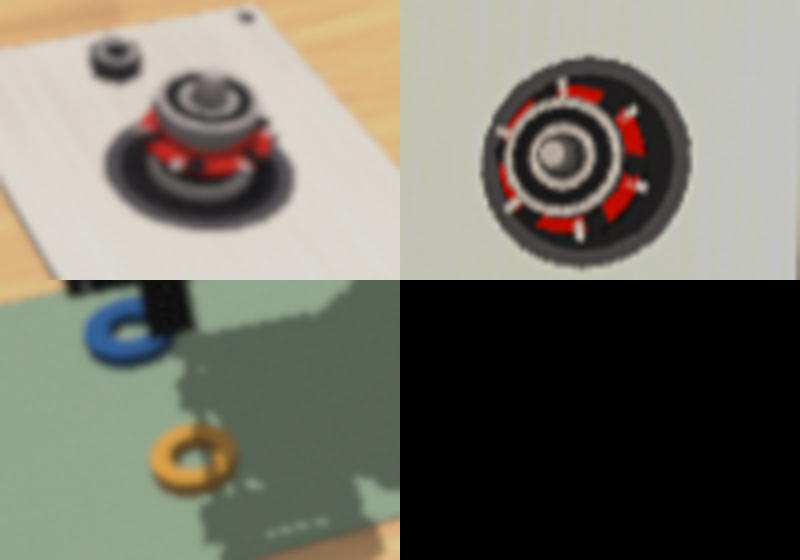

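The bearing is seated flat on the hub, and the brass collar is in place at crop (193,458). That was my last picture; the rest goes by force and position readings.

```bash
python3 -m creep '[[0,0,15,0],[0,0,40,0],[0,0,70,0],[0,0,92,0],[0,0,105,0],[0,0,112,0],[0,0,114,0],[0,0,115,0],[0,0,115,0],[0,0,115,0]]'; python3 -m creep '[[0,0,0,0],[0,0,0,0],[0,0,0,0],[0,0,0,0],[0,0,0,0],[0,0,0,0],[0,0,0,0]]' 34;  python3 -m creep '[[0,0,-5,0],[0,0,-20,0],[0,0,-50,0],[0,0,-80,0],[0,0,-102,0],[0,0,-113,0],[0,0,-116,0]]'
```

```text
time_s: 37.9
eef_pos: [0.5647, -0.2015, 0.0086]
orientation: [3.14, 0.0, 1.575]
ft_force: [0.1, -0.1, -1.3]
finger_gap: 0.0602
finger_force: 0.0
time_s: 38.6
eef_pos: [0.5644, -0.2014, 0.0081]
orientation: [3.141, 0.0, 1.575]
ft_force: [0.4, 0.2, 2.9]
finger_gap: 0.0425
finger_force: 30.0
time_s: 39.3
eef_pos: [0.5647, -0.2016, 0.1254]
orientation: [3.14, 0.0, 1.575]
ft_force: [0.1, 0.8, -1.4]
finger_gap: 0.0422
finger_force: 30.0
```

```bash
python3 -m creep '[[15,-2,0,0],[45,-6,0,0],[80,-11,0,0],[120,-16,0,0],[160,-21,0,0],[200,-27,0,0],[240,-32,0,0],[280,-37,0,0],[320,-43,0,0],[355,-48,0,0],[382,-51,0,0],[399,-53,0,0],[407,-54.5,0,0],[407,-54.5,0,0],[407,-54.5,0,0],[407,-54.5,10,0],[407,-54.5,25,0],[407,-54.5,37,0],[407,-54.5,40,0],[407,-54.5,40,0]]'; python3 -m creep '[[0,0,1,0],[0,0,2,0],[0,0,3,0],[0,0,4,0],[0,0,5,0],[0,0,6,0],[0,0,7,0],[0,0,8,0],[0,0,9,0],[0,0,9,0]]'
```

```text
time_s: 41.3
eef_pos: [0.5076, 0.2048, 0.0829]
orientation: [-3.14, 0.001, 1.574]
ft_force: [-0.4, 0.1, -1.2]
finger_gap: 0.042
finger_force: 30.0
time_s: 42.3
eef_pos: [0.508, 0.2053, 0.0747]
orientation: [-3.141, 0.0, 1.575]
ft_force: [-0.7, -0.5, -1.1]
finger_gap: 0.0421
finger_force: 30.0
```

```bash
python3 -m creep '[[0,0.2,1,0],[0,0.5,2,0],[0,0.5,3,0],[0,0.5,4,0],[0,0.5,5,0],[0,0.5,6,0],[0,0.5,7,0],[0,0.5,8,0],[0,0.5,8,0]]'; python3 -m creep '[[0,0,0.4,0],[0,0,0.8,0],[0,0,1.2,0],[0,0,1.6,0],[0,0,1.6,0]]';  python3 -m creep '[[0,0,0.3,0],[0,0,0.6,0],[0,0,0.9,0],[0,0,0.9,0]]'
```

```text
time_s: 43.2
eef_pos: [0.5084, 0.2054, 0.0667]
orientation: [-3.141, 0.0, 1.575]
ft_force: [-0.1, -0.3, -1.2]
finger_gap: 0.0421
finger_force: 30.0
time_s: 43.7
eef_pos: [0.5085, 0.2054, 0.0652]
orientation: [-3.141, 0.0, 1.575]
ft_force: [-0.3, -0.3, -1.1]
finger_gap: 0.0421
finger_force: 30.0
time_s: 44.1
eef_pos: [0.5086, 0.2054, 0.065]
orientation: [-3.141, -0.0, 1.575]
ft_force: [-2.7, -1.2, 8.9]
finger_gap: 0.0423
finger_force: 30.0
```

Seated at the expected height. Now release, retreat clear and check the result numerically.

```bash
python3 -m creep '[[0,0,-1,0],[0,0,-1,0],[0,0,-1,0],[0,0,-1,0],[0,0,-1,0],[0,0,-5,0],[0,0,-20,0],[0,0,-45,0],[0,0,-65,0],[0,0,-80,0]]' 60;  python3 -m creep '[[-15,0,0,0],[-45,0,0,0],[-85,0,0,0],[-125,0,0,0],[-165,0,0,0],[-200,0,0,0],[-225,0,0,0],[-235,0,0,0],[-235,0,0,0]]'
python3 - <<'E'
from h import *
from fit import fitc
for c in("scene","top"):
    p=snap(c,c+'_end.png')
    hsv=cv2.cvtColor(p["pixels"],cv2.COLOR_RGB2HSV)
    R0,C0=(130,310) if c=="scene" else (205,160)
    w=hsv[R0:R0+80,C0:C0+80]; m=((w[...,0]>12)&(w[...,0]<30)&(w[...,1]>110)&(w[...,2]>60)).astype(np.uint8)
    m=cv2.morphologyEx(m,cv2.MORPH_OPEN,np.ones((2,2),np.uint8))
    cs,_=cv2.findContours(m,cv2.RETR_EXTERNAL,cv2.CHAIN_APPROX_NONE)
    for k in sorted(cs,key=cv2.contourArea)[-2:]:
        x,y,W,H=cv2.boundingRect(k); print(c,"brass box",x+C0,y+R0,W,H,cv2.contourArea(k))
    for z in(.06,.072):
        pts=np.array([proj(p,np.array([.5085+.022*np.cos(t),.2054+.022*np.sin(t),z])) for t in np.linspace(0,6.28,60)]); print(z,pts.min(0).round(1),pts.max(0).round(1))
    for n in("top_collar_mid","blue_ring_mid","yellow_cutter_mid","nut_mid"): print(n,*find(n,p,3))
E
```

```text
time_s: 45.1
eef_pos: [0.5093, 0.2054, 0.1468]
orientation: [3.14, -0.001, 1.574]
ft_force: [-0.1, -0.7, -0.2]
finger_gap: 0.0601
finger_force: 0.0
time_s: 46.0
eef_pos: [0.509, -0.0312, 0.1441]
orientation: [-3.141, 0.0, 1.572]
ft_force: [-0.3, 0.7, -0.6]
finger_gap: 0.06
finger_force: 0.0
scene brass box 344 172 19 13 131.0
scene brass box 310 142 80 23 676.5
0.06 [342.5 173.6] [362. 185.]
0.072 [343.  169.3] [362.7 180.6]
top_collar_mid (0.72, array([ 0.7554, -0.1538,  0.0096]), array([220., 319.])) (0.64, array([0.5204, 0.2034, 0.0702]), array([354., 179.])) (0.55, array([ 0.7247, -0.0613,  0.0153]), array([266., 291.]))
blue_ring_mid (0.7, array([ 0.462 , -0.2244,  0.0141]), array([161., 217.]))
yellow_cutter_mid (0.97, array([ 0.4873, -0.3503,  0.0069]), array([102., 239.]))
nut_mid (0.59, array([0.4121, 0.1954, 0.0238]), array([330., 170.]))
top brass box 179 233 22 23 371.0
0.06 [178.8 230.7] [200.6 252.7]
0.072 [177.1 230.2] [199.3 252.5]
top_collar_mid (0.78, array([0.5034, 0.2019, 0.0734]), array([190., 244.])) (0.71, array([ 0.7405, -0.1512,  0.0114]), array([363., 140.])) (0.51, array([ 0.716 , -0.0612,  0.0148]), array([322., 150.]))
blue_ring_mid (0.63, array([ 0.4517, -0.2231,  0.0164]), array([400., 274.]))
yellow_cutter_mid (0.76, array([ 0.4708, -0.3476,  0.0085]), array([459., 266.]))
nut_mid (0.46, array([0.393 , 0.1997, 0.0266]), array([194., 299.]))
```

The brass collar reads at z of about 0.07 on the spindle, and the parts to be left alone haven't moved.

```bash
python3 -c "
from cell import bot; print(bot.close_job())"
```

```text
the job is handed in; nothing more can be done
None
```

The base ring, red cutter (hub up), guide bearing and brass collar are on the spindle in that order, each lowered until the force reading showed contact at the expected height. The blue ring, yellow cutter and nut were not touched, and I handed the job in at about 46 s; the collar's final seating was checked by force, position and camera measurements only, as my pictures had run out.

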